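Read an air reservoir's pressure with a stick gauge

TASK

Check the pressure in the engraver's blue air reservoir: take the stick gauge out of its stand, set it mouth down over the brass valve stem and press it straight down on the black rubber seal with about 12 N, steadily for some two seconds, so that the air pushes the measuring rod out; never lean on it with 20 N or more. Then lift the gauge off and put it back upright in its stand, fully down, with the rod still out to be read, leaving the things around undisturbed.

Things in the scene. Friction and masses are not known exactly. Their poses are not given: they have to be found in the camera images.
- gauge: stick pressure gauge, upright, mouth down, about 0.12 kg, 90 mm tall without the rod. Lower 40 mm: round brass head 28 mm across; from 44 to 88 mm above the mouth: ribbed steel barrel 22 mm across, the place to grip, at about 78 mm. Origin at the centre of the mouth, z up towards the rod end. Round, so yaw does not matter
- gauge_mouth (a point): centre of the gauge's open mouth (the gauge's origin, same axes). Above it is a blind socket, 21 mm bore, 36 mm deep, that goes over the valve stem; the rod's lower end hangs in it, 6 mm above the mouth
- rod (a joint): how far the gauge's white rod with red tip stands out of the top, m: 0 = in (red tip 3 mm above the barrel), 0.026 = the most. It slides with 1.5 N of friction and stays where it was pushed. The pin in the valve stem pushes it out, 4 to 22 mm when the gauge is pressed rightly, so leave 25 mm free above the barrel
- tank: blue air reservoir, fixed to the table on two saddles: cylinder 150 mm long, 66 mm across, lying along its own x axis, top at 78 mm; brass valve boss (37 mm across, top at 86 mm) and valve stem stand up from its middle. Origin at the centre of its underside, z up
- stem_tip (a point): centre of the top of the upright brass valve stem, 120 mm above the table. The stem is 18 mm across (15 mm at the tapered tip, 10 mm bore) and stands 34 mm above the boss. The pin that meets the gauge's rod stands in the bore, 3 to 6 mm below the tip, higher with higher pressure; it does not yield
- boss_top (a point): centre of the boss's top, at the foot of the stem, on its axis. Here lies the black rubber seal ring, 30 mm across, round the stem: the gauge's mouth lands on it. How high it stands is not measured and differs from valve to valve: top 6 to 20 mm above this point. It yields about 1 mm for each 5 N and goes hard after 5 mm
- stand: gauge stand fixed to the table: dark round foot 68 mm across and an aluminium tube, 34 mm bore, flared at the mouth, rim 41 mm above the table. Origin at the centre of its underside, z up
- stand_floor (a point): centre of the floor inside the stand, 8 mm above the table, where the gauge's mouth rests
- bottle: white squeeze bottle with pointed cap, 36 mm across, 103 mm tall, standing near the stand; leave it alone. Origin at the centre of its underside
- gem_jar: small clear-lidded gem jar, 37 mm across, 23 mm tall, near the stand; leave it alone. Origin at the centre of its underside
- cup: paper cup, 78 mm across, 92 mm tall, standing near the reservoir; leave it alone. Origin at the centre of its underside
- glasses: dark grey oval case, 50x75x23 mm, near the reservoir; leave it alone. Origin at the centre of its underside

How it is judged:
By the outcome, as a careful person would: the job done as asked, in the order asked, and still so for the second after the job is handed in, with the robot touching nothing.
It also fails if it takes over 64 s, if anything falls off the work surface, if the arm or the gripper's body presses on something with over 40 N, if the wrist force passes 120 N, or if a joint passes its speed limit or range.

ROBOT

A 7-joint arm with a two-finger parallel gripper is mounted at the origin on the work surface; the furniture and walls round the work are solid. World frame = base frame: x ahead of the robot, y to its left, z up, the work surface at z = 0. Lengths are in m, angles in rad, forces in N, time in s.
With the tool pointing down it reaches from about 0.35 to 0.9 m from the base axis. Payload 8.1 kg.
Tool frame: the origin (TCP) lies between the finger pads; the fingertips stand 17 mm ahead of it and the grasp point (between the pads) lies 2 mm behind it; z points along the fingers, y is the direction in which the jaws open and shut (so a half turn about z gives the same grasp; the last joint's range is limited). The gripper opens to 92 mm and grips with 3 to 60 N. Pads are 19 mm wide; open, the fingers measure 130 mm over their backs; the gripper's body (75 mm by 190 mm) begins 47 mm behind the grasp point.
Start: joints at [-1.397, 0.434, 0.025, 1.573, -0.012, 1.134, -0.075], TCP at [0.171, 0.601, 0.244] pointing down, gripper open.
Joint ranges: [-2.62, 2.62], [-0.44, 2.09], [-1.27, 1.32], [0.08, 2.57], [-1.32, 4.46], [0.12, 2], [-2.74, 2.74]. Speed limits (rad/s): [2.22, 2.22, 3.01, 3.01, 3.14, 3.14, 3.14].

INTERFACE

Orientations are given as a 3x3 rotation matrix whose columns are the frame's x, y, z axes.
In Python, from workcell import get_obs, grab_frame, camera_info, sign_off gives the robot as it stands.
- The arm moves only by the tool step_arm, never from a script. Its argument "plan" is a list of rows, each an object of numbers: "tx", "ty", "tz": the shift along the world's x, y, z as a fraction of full scale; "ax", "ay", "az": the turn, a rotation vector about the world's x, y, z as a fraction of full scale. In form: [{"tx": .., "ty": .., "tz": .., "ax": .., "ay": .., "az": ..}, ...]. A call has 1 to 20 rows; each row shifts and turns the pose as measured when the row begins; what a row does not reach is not made up. Full scale, the value 1, is 20 mm for a shift and 6 degrees for a turn. A row lasts 1/8 s, in which the tool goes at most 62.5 mm and 10.7 degrees, less where a joint would pass 70% of its speed; a pose out of reach is approached as far as the arm can. A call with a number of a shift or a turn outside -1 to 1 is refused whole. A call with a gripper value outside its range is refused whole. "jaw" is the opening, from 0 (shut) to 1 (fully open), set as the call begins (left out, the last holds). The fingers move at their own pace and stop on an object; "grip_force" is the grip in N (left out, the last holds). Time passes only in rows, so rows that do not move let the fingers close. It gives the time, the measured TCP pose, the force and the opening at its end, in the units of the state.
- get_obs(): the state, without advancing time (a new reading comes with each control period).
- grab_frame(name): name is "side" or "top" or "wrist"; returns the picture (400x640x3 uint8, red, green, blue); there is no depth.
- camera_info(name): a dict with "fx", "fy", "cx", "cy" (pixels), "rvec" (rotation vector, rad) and "tvec" (3), from world to camera coordinates, as OpenCV has them; the wrist camera has in their place "tool_from_camera" (4x4, takes a point from camera to tool coordinates, whose origin is the TCP and whose axes are the flange's). Camera axes: x right, y down, z forward; pixel columns grow to the right and rows downward; lengths in m; the calibration is good to about 2 mm. A picture is of the moment at which its call begins: read the wrist's pose just before it. camera_info takes no time and is no camera call.
- sign_off(): hands the job in, once; it reports no verdict.
The state is a dict: "clock": time; "qpos": joint angles; "dq": joint speeds; "effort": joint torques, N m; "ee_pos": TCP position; "tcp_rot": TCP orientation; "force": force on the tool from outside, world axes, zero at the start; "moment": the same for the moment, N m; "gripper_width": opening from 0.0 (shut) to 1.0 (fully open).
Only numpy, scipy, OpenCV 4.12 (cv2) and the standard library are available. Lean on these libraries where they do the work, as an engineer would, in place of code of your own. Each camera call takes 0.05 s, during which the arm holds its last target. There are 200 camera calls.

## Working session

There is one attempt and no reset: what is moved stays moved. The work goes in short steps, Python scripts to look and compute and a tool call to move; the robot and the scene stay as the last step left them, time stands still between calls to the robot, and variables do not carry over. Pictures are saved under pics/ and viewed, about 8 in all and at most 12, crops included, and the job is handed in when it is done.

Besides the shell and the picture viewer there is one more tool, called after ">>>" by a JSON object that holds its "api" and its "payload", one argument or row to a line. step_arm: Moves the arm, as the interface text tells. Shift numbers are shares of 20 mm and turn numbers shares of 6 degrees, none past 1 either way. Its arguments: {"type":"object","properties":{"plan":{"type":"array","items":{"type":"object","properties":{"tx":{"type":"number","minimum":-1,"maximum":1},"ty":{"type":"number","minimum":-1,"maximum":1},"tz":{"type":"number","minimum":-1,"maximum":1},"ax":{"type":"number","minimum":-1,"maximum":1},"ay":{"type":"number","minimum":-1,"maximum":1},"az":{"type":"number","minimum":-1,"maximum":1}}}},"jaw":{"type":"number"},"grip_force":{"type":"number"}},"required":["plan"]}

```bash
mkdir -p pics; ls; cat > h.py <<'E'
import numpy as np, cv2
from workcell import get_obs, grab_frame, camera_info, sign_off
def cam(name,obs=None):
    c=camera_info(name);K=np.array([[c['fx'],0,c['cx']],[0,c['fy'],c['cy']],[0,0,1]])
    if 'rvec' in c:
        R=cv2.Rodrigues(np.array(c['rvec'],float))[0];t=np.array(c['tvec'],float).ravel()
    else:
        o=obs or get_obs();T=np.eye(4);T[:3,:3]=o['tcp_rot'];T[:3,3]=o['ee_pos']
        M=np.linalg.inv(T@np.array(c['tool_from_camera']));R,t=M[:3,:3],M[:3,3]
    return K,R,t
def proj(C,p):
    K,R,t=C;q=K@(R@np.array(p,float)+t);return q[:2]/q[2]
def ray(C,uv,z):
    K,R,t=C;d=R.T@np.linalg.inv(K)@np.array([uv[0],uv[1],1.]);o=-R.T@t
    return o+d*(z-o[2])/d[2]
def save(name,fn):
    f=grab_frame(name);cv2.imwrite('pics/'+fn,f[:,:,::-1]);return f
E
python3 - <<'E'
from h import *
o=get_obs();print(o)
for n in('top','side','wrist'):
    C=cam(n,o);print(n,-C[1].T@C[2],C[0][0,0],C[1][2])
a=[save(n,n+'0.png') for n in('top','side')]
E
```

```text
pics
{'clock': 0.0, 'qpos': array([-1.39657335,  0.43517844,  0.02495699,  1.57411432, -0.01159328,
        1.13398801, -0.07507965]), 'dq': array([-4.55417414e-05, -6.61422280e-04,  1.41373732e-03, -1.57418502e-04,
       -2.66016695e-03,  1.90228317e-03, -1.49127477e-03]), 'effort': array([ 1.34552533e-04, -6.67828274e+01,  9.85719413e-01, -3.14476347e+01,
       -6.04704022e-02,  4.23990400e-02,  1.57567652e-04]), 'ee_pos': array([0.17072555, 0.60071997, 0.24296578]), 'tcp_rot': array([[-9.61919768e-01,  2.73331810e-01, -2.86575860e-04],
       [ 2.73331925e-01,  9.61918582e-01, -1.51645358e-03],
       [-1.38832359e-04, -1.53703701e-03, -9.99998809e-01]]), 'force': array([ 0.1966462 ,  0.51046904, -0.91946997]), 'moment': array([-0.00465438,  0.03033381, -0.00843384]), 'gripper_width': 1.0015275523353364}
top [ 0.28809714 -0.04423619  1.73673601] 519.97686897283 [ 0.1075853   0.00697145 -0.99417142]
side [ 1.83769118 -0.48775079  1.11384878] 509.3326759190398 [-0.77272384  0.2591307  -0.57943864]
wrist [0.10193035 0.61999895 0.38350085] 277.04552787214215 [ 0.25603429 -0.07513518 -0.9637433 ]
```

View pics/top0.png

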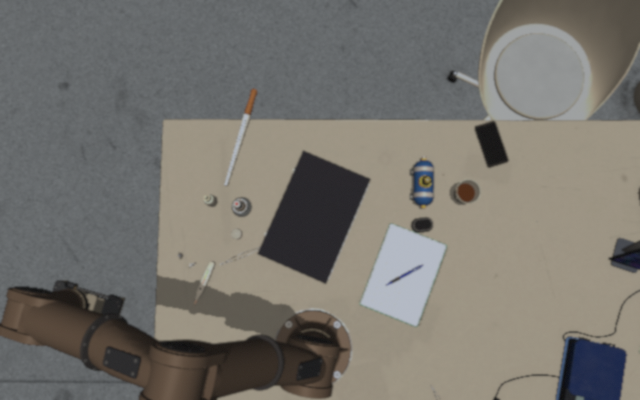

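View pics/side0.png

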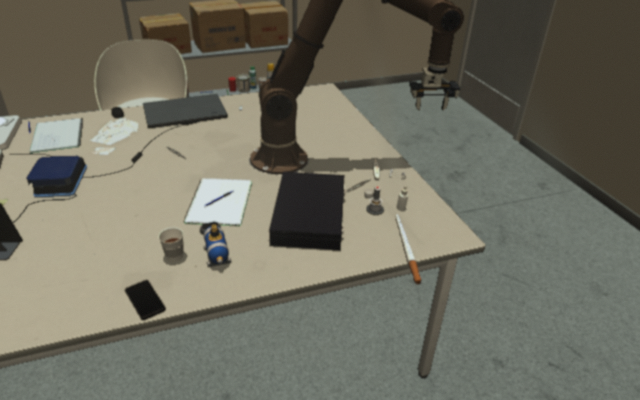

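The top view shows the stand and gauge at about (240,206), the bottle at (210,200), the jar at (237,234), the tank at (424,183), the cup at (466,192) and the glasses at (422,225). A black box lies between the stand and the tank. The side view shows the gauge at about (376,200) and the valve at about (213,230).

```bash
python3 - <<'E'
from h import *
C=cam('top')
for n,uv,z in [('gauge',(240,205),.09),('bottle',(210,200),.05),('jar',(237,234),.02),('stem',(424,182),.12),('tankA',(424,160),.045),('tankB',(424,205),.045),('cup',(466,190),.09),('glass',(422,225),.02),('box1',(304,152),.05),('box2',(369,180),.05),('box3',(326,283),.05),('box4',(259,252),.05)]:
    print(n,ray(C,uv,z).round(3))
S=cam('side')
print(proj(S,ray(C,(240,205),.09)),proj(S,ray(C,(424,182),.12)),proj(S,ray(C,(326,152+4),.08)))
a=cv2.imread('pics/top0.png');s=cv2.imread('pics/side0.png')
r=lambda im,x,y,w,h,k:cv2.resize(im[y:y+h,x:x+w],None,fx=k,fy=k,interpolation=cv2.INTER_CUBIC)
out=np.vstack([np.hstack([r(a,195,170,80,60,5),r(a,385,150,80,60,5)]),np.hstack([r(s,350,170,80,50,5),r(s,180,210,80,50,5)])])
cv2.imwrite('pics/crop0.png',out)
E
```

```text
gauge [0.458 0.232 0.09 ]
bottle [0.478 0.337 0.05 ]
jar [0.368 0.251 0.02 ]
stem [ 0.53  -0.349  0.12 ]
tankA [ 0.614 -0.365  0.045]
tankB [ 0.465 -0.362  0.045]
cup [ 0.509 -0.488  0.09 ]
glass [ 0.401 -0.36   0.02 ]
box1 [0.638 0.031 0.05 ]
box2 [ 0.546 -0.183  0.05 ]
box3 [ 0.211 -0.044  0.05 ]
box4 [0.309 0.174 0.05 ]
[374.02090081 188.58572433] [216.99951067 222.63448906] [317.24259278 231.33462   ]
```

View pics/crop0.png

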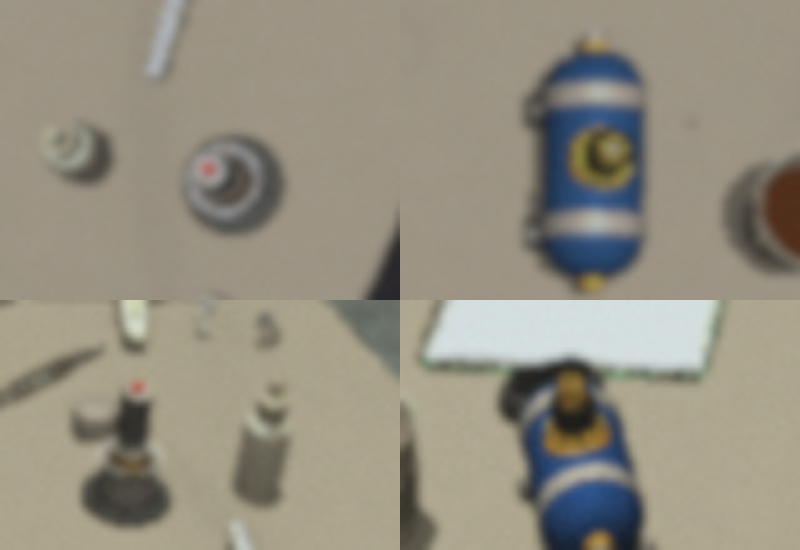

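The crops put the gauge's red tip at top (236.6,204) and side (377.6,187.2). The stem tip is at top (427,179.6) and side (214,225).

```bash
cat >> h.py <<'E'
def tri(obs):
    A=[];b=[]
    for C,uv in obs:
        K,R,t=C;d=R.T@np.linalg.inv(K)@np.array([uv[0],uv[1],1.]);d/=np.linalg.norm(d);P=np.eye(3)-np.outer(d,d)
        A.append(P);b.append(P@(-R.T@t))
    return np.linalg.lstsq(np.vstack(A),np.hstack(b),rcond=None)[0]
E
python3 - <<'E'
from h import *
C,S=cam('top'),cam('side')
print(tri([(C,(236.6,204)),(S,(377.6,187.2))]),ray(C,(236.6,204),.101),ray(C,(241.6,207),0.004))
print(tri([(C,(427,179.6)),(S,(214,225))]),ray(C,(427,179.6),.12))
E
```

```text
[0.46054964 0.2427605  0.09558993] [0.45957176 0.24074202 0.101     ] [0.45970912 0.2406257  0.004     ]
[ 0.53755173 -0.35987221  0.1185677 ] [ 0.53744648 -0.35898501  0.12      ]
```

>>> {"api": "step_arm", "payload": {
  "plan": [
    {"tx":0.6,"ty":-0.78,"az":-0.4},
    {"tx":0.6,"ty":-0.78,"az":-0.4},
    {"tx":0.6,"ty":-0.78,"az":-0.4},
    {"tx":0.6,"ty":-0.78,"az":-0.4},
    {"tx":0.6,"ty":-0.78,"az":-0.4},
    {"tx":0.6,"ty":-0.78,"az":-0.4},
    {"tx":0.6,"ty":-0.78,"az":-0.4},
    {"tx":0.6,"ty":-0.78,"az":-0.4},
    {"tx":0.6,"ty":-0.78,"az":-0.4},
    {"tx":0.6,"ty":-0.78,"az":-0.4},
    {"tx":0.6,"ty":-0.78,"az":-0.4},
    {"tx":0.6,"ty":-0.78,"az":-0.4},
    {"tx":0.6,"ty":-0.78,"az":-0.4},
    {"tx":0.6,"ty":-0.78,"az":-0.4},
    {"tx":0.6,"ty":-0.78,"az":-0.4},
    {"tx":0.6,"ty":-0.78,"az":-0.4},
    {"tx":0.6,"ty":-0.78,"az":-0.4},
    {"tx":0.6,"ty":-0.78,"az":-0.4},
    {"tx":0.6,"ty":-0.78,"az":-0.4},
    {"tx":0.6,"ty":-0.78,"az":-0.4}
  ],
  "jaw": 0.6
}}

```text
invalid input at $.plan[0]: expected keys tx, ty, tz, ax, ay, az
```

>>> {"api": "step_arm", "payload": {
  "plan": [
    {"tx":0.6,"ty":-0.75,"tz":0,"ax":0,"ay":0,"az":-0.4},
    {"tx":0.6,"ty":-0.75,"tz":0,"ax":0,"ay":0,"az":-0.4},
    {"tx":0.6,"ty":-0.75,"tz":0,"ax":0,"ay":0,"az":-0.4},
    {"tx":0.6,"ty":-0.75,"tz":0,"ax":0,"ay":0,"az":-0.4},
    {"tx":0.6,"ty":-0.75,"tz":0,"ax":0,"ay":0,"az":-0.4},
    {"tx":0.6,"ty":-0.75,"tz":0,"ax":0,"ay":0,"az":-0.4},
    {"tx":0.6,"ty":-0.75,"tz":0,"ax":0,"ay":0,"az":-0.4},
    {"tx":0.6,"ty":-0.75,"tz":0,"ax":0,"ay":0,"az":-0.4},
    {"tx":0.6,"ty":-0.75,"tz":0,"ax":0,"ay":0,"az":-0.4},
    {"tx":0.6,"ty":-0.75,"tz":0,"ax":0,"ay":0,"az":-0.4},
    {"tx":0.6,"ty":-0.75,"tz":0,"ax":0,"ay":0,"az":-0.4},
    {"tx":0.6,"ty":-0.75,"tz":0,"ax":0,"ay":0,"az":-0.4},
    {"tx":0.6,"ty":-0.75,"tz":0,"ax":0,"ay":0,"az":-0.4},
    {"tx":0.6,"ty":-0.75,"tz":0,"ax":0,"ay":0,"az":-0.4},
    {"tx":0.6,"ty":-0.75,"tz":0,"ax":0,"ay":0,"az":-0.4},
    {"tx":0.6,"ty":-0.75,"tz":0,"ax":0,"ay":0,"az":-0.4},
    {"tx":0.6,"ty":-0.75,"tz":0,"ax":0,"ay":0,"az":-0.4},
    {"tx":0.6,"ty":-0.75,"tz":0,"ax":0,"ay":0,"az":-0.4},
    {"tx":0.6,"ty":-0.75,"tz":0,"ax":0,"ay":0,"az":-0.4},
    {"tx":0,"ty":0,"tz":0,"ax":0,"ay":0,"az":0}
  ],
  "jaw": 0.6
}}

```text
clock: 2.6
ee_pos: [0.4164, 0.2927, 0.2428]
tcp_rot: [[-0.423, 0.906, -0.001], [0.906, 0.423, -0.002], [-0.001, -0.002, -1.0]]
force: [0.6, 0.7, -0.4]
gripper_width: 0.603
```

```bash
python3 - <<'E'
from h import *
o=get_obs();f=save('wrist','w1.png');print(o['clock'],o['ee_pos'],o['tcp_rot'].round(3).tolist(),o['qpos'].round(2))
W=cam('wrist',o);print(proj(W,(.460,.241,.101)),proj(W,(.46,.241,.041)))
E
```

```text
2.6 [0.41642282 0.29272996 0.24277886] [[-0.423, 0.906, -0.001], [0.906, 0.423, -0.002], [-0.001, -0.002, -1.0]] [-0.99  0.25  0.33  1.87 -0.09  1.04 -0.18]
[337.67365444 247.90725879] [335.16676409 227.82024608]
```

View pics/w1.png

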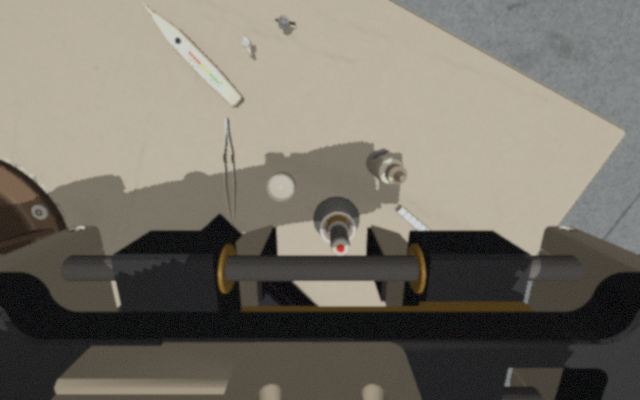

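The wrist view shows the red tip at (340,248), within 3 px of the prediction. The path over the gauge is clear, and the bottle and jar are well off the jaw line.

```bash
python3 - <<'E'
from h import *
o=get_obs();f=cv2.imread('pics/w1.png').astype(int)
m=(f[:,:,2]>150)&(f[:,:,1]<90)&(f[:,:,0]<90);m[:220]=0;m[:,:300]=0;m[:,380:]=0;ys,xs=np.nonzero(m);print(xs.mean(),ys.mean(),len(xs))
p=ray(cam('wrist',o),(xs.mean(),ys.mean()),.101);print(p,(p-o['ee_pos'])/.02)
E
```

```text
340.16 247.92 25
[0.46184955 0.24330104 0.101     ] [ 2.3060499  -2.51987051 -7.08672881]
```

>>> {"api": "step_arm", "payload": {
  "plan": [
    {"tx":0.55,"ty":-0.62,"tz":0,"ax":0,"ay":0,"az":0},
    {"tx":0.55,"ty":-0.62,"tz":0,"ax":0,"ay":0,"az":0},
    {"tx":0.55,"ty":-0.62,"tz":0,"ax":0,"ay":0,"az":0},
    {"tx":0.5,"ty":-0.55,"tz":0,"ax":0,"ay":0,"az":0},
    {"tx":0,"ty":0,"tz":-0.9,"ax":0,"ay":0,"az":0},
    {"tx":0,"ty":0,"tz":-0.9,"ax":0,"ay":0,"az":0},
    {"tx":0,"ty":0,"tz":-0.9,"ax":0,"ay":0,"az":0},
    {"tx":0,"ty":0,"tz":-0.5,"ax":0,"ay":0,"az":0},
    {"tx":0,"ty":0,"tz":0,"ax":0,"ay":0,"az":0}
  ]
}}

```text
clock: 3.78
ee_pos: [0.4624, 0.2429, 0.1773]
tcp_rot: [[-0.431, 0.903, -0.0], [0.903, 0.431, -0.001], [-0.0, -0.0, -1.0]]
force: [0.6, 0.0, -0.3]
gripper_width: 0.597
```

```bash
python3 - <<'E'
from h import *
o=get_obs();f=save('wrist','w2.png').astype(int)
m=(f[:,:,0]>150)&(f[:,:,1]<90)&(f[:,:,2]<90);m[:,:250]=0;m[:,400:]=0;ys,xs=np.nonzero(m);print(len(xs))
if len(xs):
    p=ray(cam('wrist',o),(xs.mean(),ys.mean()),.101);print(xs.mean(),ys.mean(),p,(p-o['ee_pos'])*1e3)
E
```

```text
77
321.5584415584416 212.02597402597402 [0.46282956 0.2417012  0.101     ] [  0.42199504  -1.17133922 -76.28969508]
```

>>> {"api": "step_arm", "payload": {
  "plan": [
    {"tx":0,"ty":-0.04,"tz":-0.8,"ax":0,"ay":0,"az":0},
    {"tx":0,"ty":0,"tz":-0.8,"ax":0,"ay":0,"az":0},
    {"tx":0,"ty":0,"tz":-0.8,"ax":0,"ay":0,"az":0},
    {"tx":0,"ty":0,"tz":-0.8,"ax":0,"ay":0,"az":0},
    {"tx":0,"ty":0,"tz":-0.7,"ax":0,"ay":0,"az":0},
    {"tx":0,"ty":0,"tz":-0.4,"ax":0,"ay":0,"az":0},
    {"tx":0,"ty":0,"tz":0,"ax":0,"ay":0,"az":0}
  ]
}}

```text
clock: 4.7
ee_pos: [0.4635, 0.2427, 0.0878]
tcp_rot: [[-0.432, 0.902, 0.003], [0.902, 0.432, 0.002], [0.0, 0.004, -1.0]]
force: [0.3, 0.1, 0.3]
gripper_width: 0.598
```

>>> {"api": "step_arm", "payload": {
  "plan": [
    {"tx":-0.05,"ty":-0.04,"tz":-0.19,"ax":0,"ay":0,"az":0},
    {"tx":0,"ty":0,"tz":0,"ax":0,"ay":0,"az":0}
  ]
}}

```text
clock: 4.95
ee_pos: [0.4629, 0.2421, 0.0845]
tcp_rot: [[-0.432, 0.902, 0.004], [0.902, 0.432, 0.003], [0.001, 0.005, -1.0]]
force: [0.1, -0.6, -0.4]
gripper_width: 0.598
```

>>> {"api": "step_arm", "payload": {
  "plan": [
    {"tx":0,"ty":0,"tz":0,"ax":0,"ay":0,"az":0},
    {"tx":0,"ty":0,"tz":0,"ax":0,"ay":0,"az":0},
    {"tx":0,"ty":0,"tz":0,"ax":0,"ay":0,"az":0},
    {"tx":0,"ty":0,"tz":0,"ax":0,"ay":0,"az":0},
    {"tx":0,"ty":0,"tz":0,"ax":0,"ay":0,"az":0},
    {"tx":0,"ty":0,"tz":0,"ax":0,"ay":0,"az":0}
  ],
  "jaw": 0,
  "grip_force": 40
}}

```text
clock: 5.7
ee_pos: [0.4633, 0.2424, 0.0852]
tcp_rot: [[-0.432, 0.902, 0.005], [0.902, 0.432, 0.004], [0.001, 0.007, -1.0]]
force: [0.3, 0.9, -0.3]
gripper_width: 0.227
```

>>> {"api": "step_arm", "payload": {
  "plan": [
    {"tx":0,"ty":0,"tz":0.4,"ax":0,"ay":0,"az":0},
    {"tx":0,"ty":0,"tz":0.7,"ax":0,"ay":0,"az":0},
    {"tx":0,"ty":0,"tz":0.8,"ax":0,"ay":0,"az":0},
    {"tx":0,"ty":0,"tz":0.8,"ax":0,"ay":0,"az":0},
    {"tx":0,"ty":0,"tz":0.8,"ax":0,"ay":0,"az":0},
    {"tx":0,"ty":0,"tz":0.8,"ax":0,"ay":0,"az":0},
    {"tx":0,"ty":0,"tz":0.8,"ax":0,"ay":0,"az":0},
    {"tx":0,"ty":0,"tz":0.8,"ax":0,"ay":0,"az":0},
    {"tx":0,"ty":0,"tz":0.8,"ax":0,"ay":0,"az":0},
    {"tx":0,"ty":0,"tz":0.8,"ax":0,"ay":0,"az":0},
    {"tx":0,"ty":0,"tz":0.5,"ax":0,"ay":0,"az":0},
    {"tx":0,"ty":0,"tz":0,"ax":0,"ay":0,"az":0}
  ]
}}

```text
clock: 7.2
ee_pos: [0.4633, 0.2413, 0.2605]
tcp_rot: [[-0.43, 0.903, 0.01], [0.903, 0.43, 0.008], [0.002, 0.013, -1.0]]
force: [-0.4, -0.6, -1.5]
gripper_width: 0.225
```

>>> {"api": "step_arm", "payload": {
  "plan": [
    {"tx":0.1,"ty":-0.5,"tz":0,"ax":-0.06,"ay":0.07,"az":-0.4},
    {"tx":0.12,"ty":-0.8,"tz":0,"ax":0,"ay":0,"az":-0.4},
    {"tx":0.12,"ty":-1,"tz":0,"ax":0,"ay":0,"az":-0.4},
    {"tx":0.12,"ty":-1,"tz":0,"ax":0,"ay":0,"az":-0.4},
    {"tx":0.12,"ty":-1,"tz":0,"ax":0,"ay":0,"az":-0.4},
    {"tx":0.12,"ty":-1,"tz":0,"ax":0,"ay":0,"az":-0.4},
    {"tx":0.12,"ty":-1,"tz":0,"ax":0,"ay":0,"az":-0.4},
    {"tx":0.12,"ty":-1,"tz":0,"ax":0,"ay":0,"az":-0.4},
    {"tx":0.12,"ty":-1,"tz":0,"ax":0,"ay":0,"az":-0.4},
    {"tx":0.12,"ty":-1,"tz":0,"ax":0,"ay":0,"az":-0.4},
    {"tx":0.12,"ty":-1,"tz":0,"ax":0,"ay":0,"az":-0.4},
    {"tx":0.12,"ty":-1,"tz":0,"ax":0,"ay":0,"az":-0.4},
    {"tx":0.12,"ty":-1,"tz":0,"ax":0,"ay":0,"az":-0.4},
    {"tx":0.12,"ty":-1,"tz":0,"ax":0,"ay":0,"az":-0.4},
    {"tx":0.12,"ty":-1,"tz":0,"ax":0,"ay":0,"az":-0.4},
    {"tx":0.12,"ty":-1,"tz":0,"ax":0,"ay":0,"az":-0.4},
    {"tx":0.12,"ty":-1,"tz":0,"ax":0,"ay":0,"az":-0.4},
    {"tx":0.12,"ty":-1,"tz":0,"ax":0,"ay":0,"az":-0.4},
    {"tx":0.12,"ty":-0.7,"tz":0,"ax":0,"ay":0,"az":-0.4},
    {"tx":0.12,"ty":-0.3,"tz":0,"ax":0,"ay":0,"az":-0.4}
  ]
}}

```text
clock: 9.7
ee_pos: [0.5129, -0.1534, 0.2589]
tcp_rot: [[0.44, 0.898, -0.001], [0.898, -0.44, -0.002], [-0.002, 0.001, -1.0]]
force: [0.5, 0.3, -1.6]
gripper_width: 0.228
```

>>> {"api": "step_arm", "payload": {
  "plan": [
    {"tx":0,"ty":0,"tz":0,"ax":0,"ay":0,"az":0}
  ]
}}

```text
clock: 9.82
ee_pos: [0.513, -0.1536, 0.2588]
tcp_rot: [[0.441, 0.897, -0.001], [0.897, -0.441, -0.002], [-0.002, 0.0, -1.0]]
force: [-0.0, 0.6, -1.1]
gripper_width: 0.224
```

>>> {"api": "step_arm", "payload": {
  "plan": [
    {"tx":0.03,"ty":-0.6,"tz":0,"ax":0,"ay":0,"az":0},
    {"tx":0.03,"ty":-0.9,"tz":0,"ax":0,"ay":0,"az":0},
    {"tx":0.03,"ty":-1,"tz":0,"ax":0,"ay":0,"az":0},
    {"tx":0.03,"ty":-1,"tz":0,"ax":0,"ay":0,"az":0},
    {"tx":0.03,"ty":-1,"tz":0,"ax":0,"ay":0,"az":0},
    {"tx":0.03,"ty":-1,"tz":0,"ax":0,"ay":0,"az":0},
    {"tx":0.03,"ty":-1,"tz":0,"ax":0,"ay":0,"az":0},
    {"tx":0.03,"ty":-1,"tz":0,"ax":0,"ay":0,"az":0},
    {"tx":0.03,"ty":-1,"tz":0,"ax":0,"ay":0,"az":0},
    {"tx":0.03,"ty":-1,"tz":0,"ax":0,"ay":0,"az":0},
    {"tx":0.03,"ty":-1,"tz":0,"ax":0,"ay":0,"az":0},
    {"tx":0.03,"ty":-0.7,"tz":0,"ax":0,"ay":0,"az":0},
    {"tx":0,"ty":-0.3,"tz":0,"ax":0,"ay":0,"az":0},
    {"tx":0,"ty":0,"tz":0,"ax":0,"ay":0,"az":0}
  ]
}}

```text
clock: 11.58
ee_pos: [0.5208, -0.3899, 0.258]
tcp_rot: [[0.426, 0.905, -0.001], [0.905, -0.426, 0.001], [0.0, -0.002, -1.0]]
force: [0.2, 0.6, -1.7]
gripper_width: 0.227
```

```bash
python3 - <<'E'
from h import *
o=get_obs();f=save('wrist','w3.png');print(o['ee_pos'],o['tcp_rot'].tolist())
W=cam('wrist',o);print(proj(W,(.5374,-.359,.12)),proj(W,(.5374,-.359,.086)))
c=f[110:260,220:420];cv2.imwrite('pics/w3c.png',cv2.resize(c,None,fx=4,fy=4,interpolation=cv2.INTER_CUBIC)[:,:,::-1])
E
```

```text
[ 0.52083474 -0.38987099  0.25798698] [[0.42594575306819427, 0.9047476382629983, -0.0013879844003293852], [0.9047487029209794, -0.4259452476912512, 0.0006561494070312852], [2.44426716929898e-06, -0.0015352611391756179, -0.9999988214829358]]
[323.02215335 158.38522293] [322.87031157 154.44966337]
```

View pics/w3c.png

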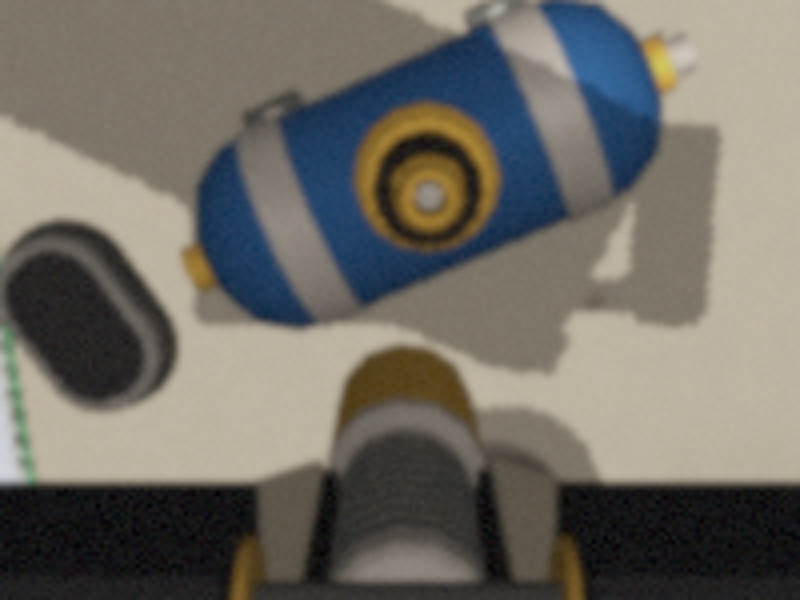

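The wrist crop shows the stem tip at full-frame (327.1,158.4), 4 px from the prediction. The held gauge hangs straight, and its mouth's far edge is at about (321.5,197).

```bash
python3 - <<'E'
from h import *
o=get_obs();W=cam('wrist',o);R=o['tcp_rot'];p=o['ee_pos']
s=ray(W,(327.1,158.4),.12);print('stem',s, 'boss',ray(W,(326.6,153.6),.086))
for ax in((0,0,1),(-.001,-.007,1)):   # gauge axis guesses in tool frame (pointing down = +z)
    m=p+R@(np.array(ax)*.077);th=np.linspace(0,2*np.pi,73)
    c=np.array([proj(W,m+.014*np.array([np.cos(a),np.sin(a),0])) for a in th]);k=c[:,1].argmin()
    print('mouth',m,'far pt',c[k],'x range',c[:,0].min(),c[:,0].max())
f=cv2.imread('pics/w3.png')
for v in (200,204,208):print(v,f[v,298:346].sum(1).tolist())
E
```

```text
stem [ 0.54119992 -0.36031067  0.12      ] boss [ 0.54168865 -0.35946924  0.086     ]
mouth [ 0.52084418 -0.38939707  0.18096451] far pt [320.91450502 194.03822263] x range 304.0293977785145 337.9587023146341
mouth [ 0.52032366 -0.38923738  0.18096538] far pt [320.25071391 194.13067027] x range 303.37801241042996 337.3041422030698
200 [529, 532, 532, 535, 532, 536, 534, 532, 526, 513, 491, 435, 353, 252, 191, 185, 177, 186, 176, 171, 181, 166, 160, 192, 183, 175, 176, 183, 181, 194, 192, 211, 248, 302, 382, 440, 493, 514, 514, 501, 470, 430, 404, 391, 367, 360, 353, 358]
204 [528, 532, 527, 531, 525, 529, 524, 488, 405, 289, 203, 175, 172, 163, 175, 180, 174, 190, 180, 179, 186, 167, 179, 178, 165, 190, 190, 186, 194, 189, 177, 182, 179, 185, 191, 199, 276, 396, 480, 528, 534, 536, 529, 531, 536, 529, 526, 527]
208 [532, 529, 533, 528, 536, 524, 479, 371, 238, 181, 154, 168, 188, 172, 180, 181, 172, 170, 185, 188, 185, 205, 202, 194, 190, 198, 202, 198, 198, 200, 192, 195, 176, 184, 176, 176, 195, 207, 285, 395, 495, 528, 536, 536, 537, 534, 532, 536]
```

>>> {"api": "step_arm", "payload": {
  "plan": [
    {"tx":0.15,"ty":0.1,"tz":-0.6,"ax":0,"ay":0,"az":0},
    {"tx":0.15,"ty":0.1,"tz":-0.8,"ax":0,"ay":0,"az":0},
    {"tx":0.15,"ty":0.1,"tz":-0.7,"ax":0,"ay":0,"az":0},
    {"tx":0,"ty":0,"tz":-0.3,"ax":0,"ay":0,"az":0},
    {"tx":0,"ty":0,"tz":0,"ax":0,"ay":0,"az":0}
  ]
}}

```text
clock: 12.25
ee_pos: [0.5312, -0.3798, 0.2052]
tcp_rot: [[0.422, 0.906, -0.003], [0.906, -0.422, 0.003], [0.002, -0.004, -1.0]]
force: [-0.6, -0.5, -1.4]
gripper_width: 0.226
```

```bash
python3 - <<'E'
from h import *
o=get_obs();f=save('wrist','w4.png');print(o['ee_pos'],o['tcp_rot'].round(4).tolist())
W=cam('wrist',o);print(proj(W,(.5412,-.3603,.12)),proj(W,(.5412,-.3603,.086)))
c=f[100:220,240:400];cv2.imwrite('pics/w4c.png',cv2.resize(c,None,fx=5,fy=5,interpolation=cv2.INTER_CUBIC)[:,:,::-1])
E
```

```text
[ 0.53119241 -0.37983954  0.2051644 ] [[0.4225, 0.9064, -0.0028], [0.9064, -0.4225, 0.0034], [0.0019, -0.004, -1.0]]
[322.35216981 182.50535323] [322.34390846 174.93074905]
```

View pics/w4c.png

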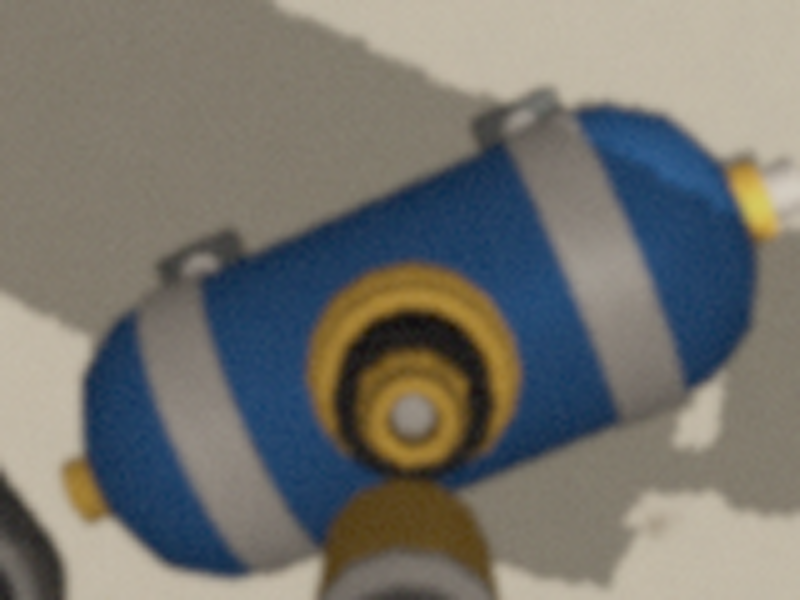

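The stem tip is at (322.2,182.6), matching the prediction, and the mouth's far edge is at about v=195.6.

```bash
python3 - <<'E'
from h import *
from scipy.optimize import least_squares
o=get_obs();W=cam('wrist',o);R=o['tcp_rot'];p=o['ee_pos']
s=ray(W,(322.2,182.6),.12);th=np.linspace(0,2*np.pi,73)
def edge(d):
    m=p+R@np.array([d[0],d[1],.077]);c=np.array([proj(W,m+.014*np.array([np.cos(a),np.sin(a),0])) for a in th]);return c,m
f=cv2.imread('pics/w4.png').astype(int)
for v in (200,204):
    print(v,f[v,298:345,:].sum(1).tolist())
print(f[188:202,321].tolist())
c,m=edge((0,0));print(c.min(0),c.max(0),s)
for d in(-.001,-.002):
    c,m=edge((d,0));print(d,c.min(0),m)
E
```

```text
200 [204, 183, 186, 186, 189, 188, 178, 176, 166, 183, 180, 183, 183, 173, 171, 168, 177, 185, 171, 191, 187, 187, 176, 187, 192, 178, 176, 195, 182, 186, 193, 191, 199, 229, 270, 305, 337, 356, 360, 354, 364, 357, 358, 360, 365, 355, 361]
204 [299, 249, 206, 182, 182, 170, 171, 164, 174, 175, 169, 182, 176, 163, 185, 184, 193, 193, 186, 181, 186, 187, 181, 198, 199, 182, 187, 185, 200, 191, 192, 196, 192, 182, 181, 186, 213, 276, 333, 351, 354, 353, 358, 363, 351, 354, 359]
[[42, 84, 108], [42, 105, 133], [51, 125, 159], [51, 123, 160], [50, 111, 142], [34, 75, 100], [30, 50, 62], [30, 46, 57], [21, 57, 74], [27, 65, 86], [25, 68, 88], [31, 70, 90], [28, 69, 90], [29, 67, 89]]
[304.03117407 194.02864987] [337.96048011 226.34180482] [ 0.54117351 -0.36052966  0.12      ]
-0.001 [304.0524313  195.21873427] [ 0.53070477 -0.38062632  0.12849069]
-0.002 [304.07363907 196.40600434] [ 0.53028233 -0.38153271  0.12848882]
```

>>> {"api": "step_arm", "payload": {
  "plan": [
    {"tx":0,"ty":0,"tz":0.35,"ax":-0.03,"ay":-0.03,"az":0},
    {"tx":0.25,"ty":0.5,"tz":0,"ax":0,"ay":0,"az":0},
    {"tx":0.25,"ty":0.45,"tz":0,"ax":0,"ay":0,"az":0},
    {"tx":0,"ty":0,"tz":0,"ax":0,"ay":0,"az":0}
  ]
}}

```text
clock: 12.8
ee_pos: [0.5428, -0.3599, 0.2147]
tcp_rot: [[0.422, 0.906, 0.004], [0.906, -0.422, -0.001], [0.001, 0.004, -1.0]]
force: [-0.3, 1.0, -0.7]
gripper_width: 0.227
```

>>> {"api": "step_arm", "payload": {
  "plan": [
    {"tx":-0.06,"ty":0.03,"tz":-0.15,"ax":0,"ay":0.035,"az":0},
    {"tx":0,"ty":0,"tz":-0.3,"ax":0,"ay":0,"az":0},
    {"tx":0,"ty":0,"tz":-0.2,"ax":0,"ay":0,"az":0},
    {"tx":0,"ty":0,"tz":0,"ax":0,"ay":0,"az":0}
  ]
}}

```text
clock: 13.3
ee_pos: [0.5409, -0.3595, 0.2003]
tcp_rot: [[0.423, 0.906, -0.001], [0.906, -0.423, -0.001], [-0.002, -0.001, -1.0]]
force: [-0.8, -0.1, -0.8]
gripper_width: 0.23
```

>>> {"api": "step_arm", "payload": {
  "plan": [
    {"tx":0.03,"ty":0,"tz":-0.2,"ax":0,"ay":0,"az":0},
    {"tx":0,"ty":0,"tz":-0.2,"ax":0,"ay":0,"az":0},
    {"tx":0,"ty":0,"tz":0,"ax":0,"ay":0,"az":0}
  ]
}}

```text
clock: 13.68
ee_pos: [0.5414, -0.3598, 0.1917]
tcp_rot: [[0.423, 0.906, -0.001], [0.906, -0.423, -0.001], [-0.002, -0.001, -1.0]]
force: [-0.0, 0.1, -1.4]
gripper_width: 0.226
```

>>> {"api": "step_arm", "payload": {
  "plan": [
    {"tx":0,"ty":0,"tz":-0.15,"ax":0,"ay":0,"az":0},
    {"tx":0,"ty":0,"tz":-0.15,"ax":0,"ay":0,"az":0},
    {"tx":0,"ty":0,"tz":0,"ax":0,"ay":0,"az":0}
  ]
}}

```text
clock: 14.05
ee_pos: [0.5415, -0.3599, 0.1855]
tcp_rot: [[0.423, 0.906, -0.001], [0.906, -0.423, -0.001], [-0.002, -0.0, -1.0]]
force: [-0.4, 0.4, -0.0]
gripper_width: 0.226
```

>>> {"api": "step_arm", "payload": {
  "plan": [
    {"tx":0,"ty":0,"tz":-0.1,"ax":0,"ay":0,"az":0},
    {"tx":0,"ty":0,"tz":0,"ax":0,"ay":0,"az":0}
  ]
}}

```text
clock: 14.3
ee_pos: [0.5416, -0.36, 0.1836]
tcp_rot: [[0.423, 0.906, -0.001], [0.906, -0.423, -0.002], [-0.002, 0.0, -1.0]]
force: [0.4, -0.2, -1.2]
gripper_width: 0.23
```

>>> {"api": "step_arm", "payload": {
  "plan": [
    {"tx":0,"ty":0,"tz":-0.1,"ax":0,"ay":0,"az":0},
    {"tx":0,"ty":0,"tz":0,"ax":0,"ay":0,"az":0}
  ]
}}

```text
clock: 14.55
ee_pos: [0.5417, -0.3602, 0.1822]
tcp_rot: [[0.423, 0.906, 0.0], [0.906, -0.423, -0.002], [-0.002, 0.001, -1.0]]
force: [-1.3, 1.4, 2.9]
gripper_width: 0.225
```

>>> {"api": "step_arm", "payload": {
  "plan": [
    {"tx":0,"ty":0,"tz":-0.1,"ax":0,"ay":0,"az":0},
    {"tx":0,"ty":0,"tz":0,"ax":0,"ay":0,"az":0}
  ]
}}

```text
clock: 14.8
ee_pos: [0.5417, -0.3604, 0.1814]
tcp_rot: [[0.423, 0.906, 0.001], [0.906, -0.423, -0.002], [-0.001, 0.002, -1.0]]
force: [-2.7, 1.9, 6.8]
gripper_width: 0.231
```

>>> {"api": "step_arm", "payload": {
  "plan": [
    {"tx":-0.04,"ty":0.04,"tz":-0.02,"ax":0,"ay":0,"az":0},
    {"tx":0,"ty":0,"tz":0,"ax":0,"ay":0,"az":0}
  ]
}}

```text
clock: 15.05
ee_pos: [0.5414, -0.3601, 0.1821]
tcp_rot: [[0.423, 0.906, 0.003], [0.906, -0.423, -0.003], [-0.001, 0.004, -1.0]]
force: [-1.8, 1.2, 2.9]
gripper_width: 0.228
```

```bash
python3 - <<'E'
from h import *
o=get_obs();print(o['force'].round(2),o['moment'].round(3),o['ee_pos'],o['tcp_rot'][:,2].round(4))
E
```

```text
[-1.84  1.22  2.95] [ 0.19   0.396 -0.019] [ 0.5414273  -0.36010529  0.1821191 ] [ 0.0029 -0.0028 -1.    ]
```

>>> {"api": "step_arm", "payload": {
  "plan": [
    {"tx":0,"ty":0,"tz":0.15,"ax":0.028,"ay":0.028,"az":0},
    {"tx":0,"ty":0,"tz":0,"ax":0,"ay":0,"az":0}
  ]
}}

```text
clock: 15.3
ee_pos: [0.5414, -0.3599, 0.1848]
tcp_rot: [[0.423, 0.906, -0.001], [0.906, -0.423, 0.001], [0.0, -0.001, -1.0]]
force: [-0.6, 0.1, -1.0]
gripper_width: 0.228
```

```bash
python3 - <<'E'
from h import *
o=get_obs();print(o['force'].round(2),o['moment'].round(3),o['ee_pos'],o['tcp_rot'][:,2].round(4))
E
```

```text
[-0.65  0.14 -0.96] [-0.079  0.115  0.005] [ 0.54137357 -0.35991578  0.18476267] [-7.e-04  6.e-04 -1.e+00]
```

>>> {"api": "step_arm", "payload": {
  "plan": [
    {"tx":-0.03,"ty":0.03,"tz":-0.1,"ax":0,"ay":0,"az":0},
    {"tx":0,"ty":0,"tz":-0.05,"ax":0,"ay":0,"az":0},
    {"tx":0,"ty":0,"tz":0,"ax":0,"ay":0,"az":0}
  ]
}}

```text
clock: 15.68
ee_pos: [0.541, -0.3596, 0.182]
tcp_rot: [[0.423, 0.906, -0.0], [0.906, -0.423, 0.0], [0.0, -0.0, -1.0]]
force: [-1.5, 1.3, 3.3]
gripper_width: 0.228
```

>>> {"api": "step_arm", "payload": {
  "plan": [
    {"tx":0,"ty":0,"tz":-0.07,"ax":0,"ay":0,"az":0},
    {"tx":0,"ty":0,"tz":0,"ax":0,"ay":0,"az":0}
  ]
}}

```text
clock: 15.92
ee_pos: [0.541, -0.3597, 0.1816]
tcp_rot: [[0.423, 0.906, 0.001], [0.906, -0.423, 0.0], [0.0, 0.0, -1.0]]
force: [-1.6, 1.2, 6.2]
gripper_width: 0.229
```

```bash
python3 - <<'E'
from h import *
o=get_obs();print(o['force'].round(2),o['moment'].round(3),o['ee_pos'],o['tcp_rot'][:,2].round(4))
E
```

```text
[-1.57  1.15  6.23] [ 0.271  0.498 -0.005] [ 0.54096364 -0.35971903  0.18157562] [ 6.e-04  2.e-04 -1.e+00]
```

>>> {"api": "step_arm", "payload": {
  "plan": [
    {"tx":-0.02,"ty":0.02,"tz":-0.08,"ax":0,"ay":0,"az":0}
  ]
}}

```text
clock: 16.05
ee_pos: [0.5408, -0.3596, 0.1808]
tcp_rot: [[0.423, 0.906, 0.002], [0.906, -0.423, -0.0], [0.001, 0.002, -1.0]]
force: [-2.4, 0.5, 12.0]
gripper_width: 0.225
```

>>> {"api": "step_arm", "payload": {
  "plan": [
    {"tx":0,"ty":0,"tz":-0.04,"ax":0,"ay":0,"az":0}
  ]
}}

```text
clock: 16.18
ee_pos: [0.5409, -0.3598, 0.1809]
tcp_rot: [[0.424, 0.906, 0.003], [0.906, -0.424, -0.0], [0.001, 0.002, -1.0]]
force: [-2.2, 1.7, 10.1]
gripper_width: 0.229
```

>>> {"api": "step_arm", "payload": {
  "plan": [
    {"tx":0,"ty":0,"tz":-0.04,"ax":0,"ay":0,"az":0}
  ]
}}

```text
clock: 16.3
ee_pos: [0.5409, -0.3598, 0.181]
tcp_rot: [[0.424, 0.906, 0.003], [0.906, -0.424, -0.0], [0.001, 0.003, -1.0]]
force: [-2.6, 2.5, 9.7]
gripper_width: 0.227
```

>>> {"api": "step_arm", "payload": {
  "plan": [
    {"tx":0,"ty":0,"tz":-0.045,"ax":0,"ay":0.01,"az":0},
    {"tx":0,"ty":0,"tz":-0.045,"ax":0,"ay":0.01,"az":0},
    {"tx":0,"ty":0,"tz":-0.045,"ax":0,"ay":0.01,"az":0}
  ]
}}

```text
clock: 16.68
ee_pos: [0.5409, -0.3598, 0.1809]
tcp_rot: [[0.424, 0.906, 0.002], [0.906, -0.424, 0.001], [0.001, 0.002, -1.0]]
force: [-2.1, 1.6, 10.4]
gripper_width: 0.224
```

>>> {"api": "step_arm", "payload": {
  "plan": [
    {"tx":0,"ty":0,"tz":-0.045,"ax":0,"ay":0.01,"az":0},
    {"tx":0,"ty":0,"tz":-0.045,"ax":0,"ay":0.01,"az":0},
    {"tx":0,"ty":0,"tz":-0.045,"ax":0,"ay":0.01,"az":0}
  ]
}}

```text
clock: 17.05
ee_pos: [0.541, -0.3599, 0.1809]
tcp_rot: [[0.424, 0.906, 0.001], [0.906, -0.424, 0.001], [0.001, 0.0, -1.0]]
force: [-1.9, 2.3, 9.2]
gripper_width: 0.228
```

>>> {"api": "step_arm", "payload": {
  "plan": [
    {"tx":0,"ty":0,"tz":-0.05,"ax":0,"ay":0.006,"az":0},
    {"tx":0,"ty":0,"tz":-0.05,"ax":0,"ay":0.006,"az":0},
    {"tx":0,"ty":0,"tz":-0.05,"ax":0,"ay":0.006,"az":0},
    {"tx":0,"ty":0,"tz":-0.05,"ax":0,"ay":0.006,"az":0},
    {"tx":0,"ty":0,"tz":-0.05,"ax":0,"ay":0.006,"az":0},
    {"tx":0,"ty":0,"tz":-0.05,"ax":0,"ay":0.006,"az":0}
  ]
}}

```text
clock: 17.8
ee_pos: [0.541, -0.36, 0.1808]
tcp_rot: [[0.424, 0.906, 0.001], [0.906, -0.424, 0.003], [0.003, 0.0, -1.0]]
force: [-2.2, 2.6, 11.7]
gripper_width: 0.225
```

>>> {"api": "step_arm", "payload": {
  "plan": [
    {"tx":0,"ty":0,"tz":-0.05,"ax":0,"ay":0.006,"az":0},
    {"tx":0,"ty":0,"tz":-0.05,"ax":0,"ay":0.006,"az":0},
    {"tx":0,"ty":0,"tz":-0.05,"ax":0,"ay":0.006,"az":0},
    {"tx":0,"ty":0,"tz":-0.05,"ax":0,"ay":0.006,"az":0},
    {"tx":0,"ty":0,"tz":-0.05,"ax":0,"ay":0.006,"az":0},
    {"tx":0,"ty":0,"tz":-0.05,"ax":0,"ay":0.006,"az":0}
  ]
}}

```text
clock: 18.55
ee_pos: [0.541, -0.3601, 0.1808]
tcp_rot: [[0.424, 0.906, 0.002], [0.906, -0.424, 0.004], [0.004, -0.0, -1.0]]
force: [-2.6, 3.1, 10.5]
gripper_width: 0.232
```

>>> {"api": "step_arm", "payload": {
  "plan": [
    {"tx":0,"ty":0,"tz":-0.05,"ax":0,"ay":0.006,"az":0},
    {"tx":0,"ty":0,"tz":-0.05,"ax":0,"ay":0.006,"az":0},
    {"tx":0,"ty":0,"tz":-0.05,"ax":0,"ay":0.006,"az":0},
    {"tx":0,"ty":0,"tz":-0.05,"ax":0,"ay":0.006,"az":0},
    {"tx":0,"ty":0,"tz":-0.05,"ax":0,"ay":0.006,"az":0},
    {"tx":0,"ty":0,"tz":-0.05,"ax":0,"ay":0.006,"az":0}
  ]
}}

```text
clock: 19.3
ee_pos: [0.541, -0.3602, 0.1808]
tcp_rot: [[0.424, 0.906, 0.002], [0.906, -0.424, 0.006], [0.006, -0.0, -1.0]]
force: [-2.3, 2.1, 12.1]
gripper_width: 0.226
```

```bash
python3 - <<'E'
from h import *
o=get_obs();print(o['force'].round(2),o['moment'].round(3),o['ee_pos'],o['tcp_rot'][:,2].round(4))
E
```

```text
[-2.3   2.12 12.11] [ 0.563  0.825 -0.005] [ 0.54096217 -0.36015824  0.18077632] [ 0.0022  0.0055 -1.    ]
```

Pressed for about 3 s at 11–12 N on the wrist reading. Next I lift straight off.

>>> {"api": "step_arm", "payload": {
  "plan": [
    {"tx":0,"ty":0,"tz":0.1,"ax":0,"ay":0,"az":0},
    {"tx":0,"ty":0,"tz":0.2,"ax":0.05,"ay":0.02,"az":0},
    {"tx":0,"ty":0,"tz":0.4,"ax":0,"ay":0,"az":0},
    {"tx":0,"ty":0,"tz":0.6,"ax":0,"ay":0,"az":0},
    {"tx":0,"ty":0,"tz":0.8,"ax":0,"ay":0,"az":0},
    {"tx":0,"ty":0,"tz":0.8,"ax":0,"ay":0,"az":0},
    {"tx":0,"ty":0,"tz":0.8,"ax":0,"ay":0,"az":0},
    {"tx":0,"ty":0,"tz":0.4,"ax":0,"ay":0,"az":0},
    {"tx":0,"ty":0,"tz":0,"ax":0,"ay":0,"az":0}
  ]
}}

```text
clock: 20.42
ee_pos: [0.5408, -0.36, 0.2692]
tcp_rot: [[0.424, 0.906, 0.001], [0.906, -0.424, 0.011], [0.01, -0.004, -1.0]]
force: [0.1, -0.6, -1.6]
gripper_width: 0.228
```

```bash
python3 - <<'E'
from h import *
o=get_obs();print(o['force'].round(2),o['ee_pos'],o['tcp_rot'][:,2].round(4))
W=cam('wrist',o);p=o['ee_pos']
for h in (.013,.016,.018,.02,.022,.026,.03):print(h,proj(W,p+[0,0,h]))
f=save('wrist','w5.png');s=save('side','s5.png');q=proj(cam('side'),p).astype(int);print('side',q)
a=cv2.resize(f[150:300,220:420],None,fx=4,fy=4,interpolation=cv2.INTER_CUBIC);x,y=q
cv2.imwrite('pics/v5.png',a[:,:,::-1]);
E
```

```text
[ 0.11 -0.63 -1.55] [ 0.54076205 -0.36002163  0.26922122] [ 7.000e-04  1.100e-02 -9.999e-01]
0.013 [320.79594072 264.85537088]
0.016 [320.76482335 267.79229143]
0.018 [320.7433468  269.81929172]
0.02 [320.72125563 271.90430128]
0.022 [320.69852307 274.04984644]
0.026 [320.65101871 278.53340433]
0.03 [320.60058584 283.2933608 ]
side [209 185]
```

View pics/v5.png

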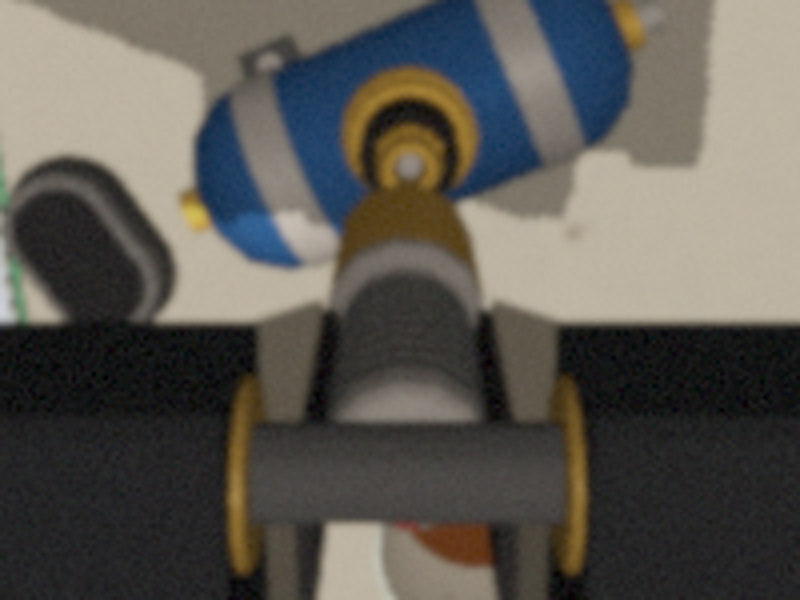

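The red tip now shows below the gripper bar at about (323,281), where it was hidden before, so the rod is out. The head and collar are at the same pixels as before pressing, so the gauge did not slip in the grip. Returning to the stand.

>>> {"api": "step_arm", "payload": {
  "plan": [
    {"tx":-0.1,"ty":0.5,"tz":0,"ax":-0.1,"ay":0,"az":0.4},
    {"tx":-0.12,"ty":0.8,"tz":0,"ax":0,"ay":0,"az":0.4},
    {"tx":-0.12,"ty":1,"tz":0,"ax":0,"ay":0,"az":0.4},
    {"tx":-0.12,"ty":1,"tz":0,"ax":0,"ay":0,"az":0.4},
    {"tx":-0.12,"ty":1,"tz":0,"ax":0,"ay":0,"az":0.4},
    {"tx":-0.12,"ty":1,"tz":0,"ax":0,"ay":0,"az":0.4},
    {"tx":-0.12,"ty":1,"tz":0,"ax":0,"ay":0,"az":0.4},
    {"tx":-0.12,"ty":1,"tz":0,"ax":0,"ay":0,"az":0.4},
    {"tx":-0.12,"ty":1,"tz":0,"ax":0,"ay":0,"az":0.4},
    {"tx":-0.12,"ty":1,"tz":0,"ax":0,"ay":0,"az":0.4},
    {"tx":-0.12,"ty":1,"tz":0,"ax":0,"ay":0,"az":0.4},
    {"tx":-0.12,"ty":1,"tz":0,"ax":0,"ay":0,"az":0.4},
    {"tx":-0.12,"ty":1,"tz":0,"ax":0,"ay":0,"az":0.4},
    {"tx":-0.12,"ty":1,"tz":0,"ax":0,"ay":0,"az":0.4},
    {"tx":-0.12,"ty":1,"tz":0,"ax":0,"ay":0,"az":0.4},
    {"tx":-0.12,"ty":1,"tz":0,"ax":0,"ay":0,"az":0.4},
    {"tx":-0.12,"ty":1,"tz":0,"ax":0,"ay":0,"az":0.4},
    {"tx":-0.12,"ty":1,"tz":0,"ax":0,"ay":0,"az":0.4},
    {"tx":-0.12,"ty":1,"tz":0,"ax":0,"ay":0,"az":0.4},
    {"tx":-0.12,"ty":1,"tz":0,"ax":0,"ay":0,"az":0.4}
  ]
}}

```text
clock: 23.02
ee_pos: [0.4887, 0.0548, 0.2669]
tcp_rot: [[-0.445, 0.896, -0.003], [0.896, 0.445, -0.0], [0.001, -0.002, -1.0]]
force: [0.6, -0.5, -1.1]
gripper_width: 0.227
```

>>> {"api": "step_arm", "payload": {
  "plan": [
    {"tx":-0.14,"ty":1,"tz":0,"ax":0,"ay":-0.03,"az":0},
    {"tx":-0.14,"ty":1,"tz":0,"ax":0,"ay":0,"az":0},
    {"tx":-0.14,"ty":1,"tz":0,"ax":0,"ay":0,"az":0},
    {"tx":-0.14,"ty":1,"tz":0,"ax":0,"ay":0,"az":0},
    {"tx":-0.14,"ty":1,"tz":0,"ax":0,"ay":0,"az":0},
    {"tx":-0.14,"ty":1,"tz":0,"ax":0,"ay":0,"az":0},
    {"tx":-0.14,"ty":1,"tz":0,"ax":0,"ay":0,"az":0},
    {"tx":-0.14,"ty":0.8,"tz":0,"ax":0,"ay":0,"az":0},
    {"tx":-0.05,"ty":0.4,"tz":0,"ax":0,"ay":0,"az":0},
    {"tx":0,"ty":0,"tz":0,"ax":0,"ay":0,"az":0}
  ]
}}

```text
clock: 24.28
ee_pos: [0.4621, 0.2319, 0.2665]
tcp_rot: [[-0.459, 0.888, 0.0], [0.888, 0.459, -0.001], [-0.001, -0.0, -1.0]]
force: [0.0, -0.4, -0.2]
gripper_width: 0.226
```

Moving to (0.4633, 0.2424), then down until the mouth is about 15 mm above the rim (TCP 0.133).

>>> {"api": "step_arm", "payload": {
  "plan": [
    {"tx":0.03,"ty":0.3,"tz":-0.5,"ax":0,"ay":0,"az":0},
    {"tx":0.03,"ty":0.2,"tz":-0.9,"ax":0,"ay":0,"az":0},
    {"tx":0,"ty":0,"tz":-0.9,"ax":0,"ay":0,"az":0},
    {"tx":0,"ty":0,"tz":-0.9,"ax":0,"ay":0,"az":0},
    {"tx":0,"ty":0,"tz":-0.9,"ax":0,"ay":0,"az":0},
    {"tx":0,"ty":0,"tz":-0.9,"ax":0,"ay":0,"az":0},
    {"tx":0,"ty":0,"tz":-0.6,"ax":0,"ay":0,"az":0},
    {"tx":0,"ty":0,"tz":-0.3,"ax":0,"ay":0,"az":0},
    {"tx":0,"ty":0,"tz":0,"ax":0,"ay":0,"az":0}
  ]
}}

```text
clock: 25.4
ee_pos: [0.4645, 0.2381, 0.1414]
tcp_rot: [[-0.452, 0.892, 0.0], [0.892, 0.452, -0.003], [-0.003, -0.001, -1.0]]
force: [-0.3, -0.2, -1.0]
gripper_width: 0.23
```

>>> {"api": "step_arm", "payload": {
  "plan": [
    {"tx":-0.06,"ty":0.2,"tz":0,"ax":0.03,"ay":0,"az":0},
    {"tx":0,"ty":0,"tz":-0.3,"ax":0,"ay":0,"az":0},
    {"tx":0,"ty":0,"tz":-0.3,"ax":0,"ay":0,"az":0},
    {"tx":0,"ty":0,"tz":0,"ax":0,"ay":0,"az":0}
  ]
}}

```text
clock: 25.9
ee_pos: [0.4639, 0.2431, 0.1298]
tcp_rot: [[-0.453, 0.892, 0.002], [0.892, 0.453, 0.002], [0.001, 0.003, -1.0]]
force: [0.3, 0.7, 0.1]
gripper_width: 0.223
```

>>> {"api": "step_arm", "payload": {
  "plan": [
    {"tx":-0.02,"ty":-0.03,"tz":-0.4,"ax":0,"ay":0,"az":0},
    {"tx":0,"ty":0,"tz":-0.4,"ax":0,"ay":0,"az":0},
    {"tx":0,"ty":0,"tz":-0.4,"ax":0,"ay":0,"az":0},
    {"tx":0,"ty":0,"tz":-0.3,"ax":0,"ay":0,"az":0},
    {"tx":0,"ty":0,"tz":0,"ax":0,"ay":0,"az":0}
  ]
}}

```text
clock: 26.52
ee_pos: [0.4633, 0.2422, 0.0973]
tcp_rot: [[-0.453, 0.892, 0.001], [0.892, 0.453, 0.002], [0.001, 0.002, -1.0]]
force: [-0.1, 0.5, -0.8]
gripper_width: 0.23
```

No contact so far. Lowering the last 12 mm, ending gently.

>>> {"api": "step_arm", "payload": {
  "plan": [
    {"tx":0,"ty":0,"tz":-0.3,"ax":0,"ay":0,"az":0},
    {"tx":0,"ty":0,"tz":-0.15,"ax":0,"ay":0,"az":0},
    {"tx":0,"ty":0,"tz":0,"ax":0,"ay":0,"az":0}
  ]
}}

```text
clock: 26.9
ee_pos: [0.4635, 0.2423, 0.0879]
tcp_rot: [[-0.453, 0.892, 0.002], [0.892, 0.453, 0.002], [0.001, 0.002, -1.0]]
force: [0.2, 0.4, -1.3]
gripper_width: 0.226
```

>>> {"api": "step_arm", "payload": {
  "plan": [
    {"tx":0,"ty":0,"tz":-0.07,"ax":0,"ay":0,"az":0},
    {"tx":0,"ty":0,"tz":0,"ax":0,"ay":0,"az":0}
  ]
}}

```text
clock: 27.15
ee_pos: [0.4636, 0.2424, 0.0866]
tcp_rot: [[-0.453, 0.892, 0.002], [0.892, 0.453, 0.002], [0.001, 0.003, -1.0]]
force: [-0.2, -0.4, -1.8]
gripper_width: 0.23
```

>>> {"api": "step_arm", "payload": {
  "plan": [
    {"tx":0,"ty":0,"tz":-0.07,"ax":0,"ay":0,"az":0},
    {"tx":0,"ty":0,"tz":0,"ax":0,"ay":0,"az":0}
  ]
}}

```text
clock: 27.4
ee_pos: [0.4638, 0.2425, 0.0854]
tcp_rot: [[-0.453, 0.892, 0.003], [0.892, 0.453, 0.002], [0.001, 0.003, -1.0]]
force: [-0.3, 0.3, -0.7]
gripper_width: 0.227
```

>>> {"api": "step_arm", "payload": {
  "plan": [
    {"tx":0,"ty":0,"tz":-0.05,"ax":0,"ay":0,"az":0},
    {"tx":0,"ty":0,"tz":0,"ax":0,"ay":0,"az":0}
  ]
}}

```text
clock: 27.65
ee_pos: [0.4641, 0.2427, 0.0853]
tcp_rot: [[-0.453, 0.892, 0.003], [0.892, 0.453, 0.003], [0.001, 0.004, -1.0]]
force: [1.0, -0.4, -1.0]
gripper_width: 0.228
```

>>> {"api": "step_arm", "payload": {
  "plan": [
    {"tx":-0.02,"ty":0,"tz":-0.07,"ax":0,"ay":0,"az":0},
    {"tx":0,"ty":0,"tz":0,"ax":0,"ay":0,"az":0}
  ]
}}

```text
clock: 27.9
ee_pos: [0.4645, 0.2429, 0.0853]
tcp_rot: [[-0.452, 0.892, 0.005], [0.892, 0.452, 0.004], [0.002, 0.006, -1.0]]
force: [-0.6, -0.2, -1.2]
gripper_width: 0.231
```

Height has stopped at the original grasp height of 0.085, so the gauge is down. Releasing.

>>> {"api": "step_arm", "payload": {
  "plan": [
    {"tx":0,"ty":0,"tz":0,"ax":0,"ay":0,"az":0},
    {"tx":0,"ty":0,"tz":0,"ax":0,"ay":0,"az":0},
    {"tx":0,"ty":0,"tz":0,"ax":0,"ay":0,"az":0},
    {"tx":0,"ty":0,"tz":0,"ax":0,"ay":0,"az":0},
    {"tx":0,"ty":0,"tz":0,"ax":0,"ay":0,"az":0}
  ],
  "jaw": 0.6
}}

```text
clock: 28.52
ee_pos: [0.4645, 0.2431, 0.0849]
tcp_rot: [[-0.452, 0.892, 0.005], [0.892, 0.452, 0.004], [0.002, 0.006, -1.0]]
force: [0.1, -0.0, 0.2]
gripper_width: 0.593
```

>>> {"api": "step_arm", "payload": {
  "plan": [
    {"tx":0,"ty":0,"tz":0.3,"ax":0,"ay":0,"az":0},
    {"tx":0,"ty":0,"tz":0.6,"ax":0,"ay":0,"az":0},
    {"tx":0,"ty":0,"tz":0.8,"ax":0,"ay":0,"az":0},
    {"tx":0,"ty":0,"tz":0.8,"ax":0,"ay":0,"az":0},
    {"tx":0,"ty":0,"tz":0.8,"ax":0,"ay":0,"az":0},
    {"tx":0,"ty":0,"tz":0.8,"ax":0,"ay":0,"az":0},
    {"tx":0,"ty":0,"tz":0.8,"ax":0,"ay":0,"az":0},
    {"tx":0,"ty":0,"tz":0.8,"ax":0,"ay":0,"az":0},
    {"tx":-0.4,"ty":0.8,"tz":0.2,"ax":0,"ay":0,"az":0},
    {"tx":-0.4,"ty":0.8,"tz":0,"ax":0,"ay":0,"az":0},
    {"tx":-0.4,"ty":0.8,"tz":0,"ax":0,"ay":0,"az":0},
    {"tx":-0.3,"ty":0.5,"tz":0,"ax":0,"ay":0,"az":0},
    {"tx":0,"ty":0,"tz":0,"ax":0,"ay":0,"az":0}
  ]
}}

```text
clock: 30.15
ee_pos: [0.4351, 0.3019, 0.2177]
tcp_rot: [[-0.45, 0.893, 0.012], [0.893, 0.45, 0.01], [0.003, 0.015, -1.0]]
force: [0.9, -0.9, -0.0]
gripper_width: 0.598
```

```bash
python3 - <<'E'
from h import *
o=get_obs();print(o['clock'],o['ee_pos'],o['force'].round(1))
W=cam('wrist',o)
for h in (.008,.041,.098,.101,.105,.11,.115,.12):print(h,proj(W,(.463,.242,h)).round(1))
f=save('wrist','w6.png');s=save('side','s6.png')
a=cv2.resize(f[130:280,230:430],None,fx=4,fy=4,interpolation=cv2.INTER_CUBIC)
b=cv2.resize(s[150:230,340:420],(600,600),interpolation=cv2.INTER_CUBIC)[:,100:]
cv2.imwrite('pics/v6.png',cv2.resize(np.hstack([a,b]),None,fx=.61,fy=.61)[:,:,::-1])
S=cam('side')
for h in (.101,.107,.113):print(proj(S,(.463,.242,h)))
E
```

```text
30.15 [0.43505669 0.30186892 0.21770097] [ 0.9 -0.9 -0. ]
0.008 [317.7 226.9]
0.041 [317.8 236.6]
0.098 [318.  258.6]
0.101 [318. 260.]
0.105 [318.  261.9]
0.11 [318.  264.3]
0.115 [318.  266.9]
0.12 [318.1 269.5]
[377.51571282 186.38602174]
[377.6690411  184.99685421]
[377.82295155 183.60241212]
```

View pics/v6.png

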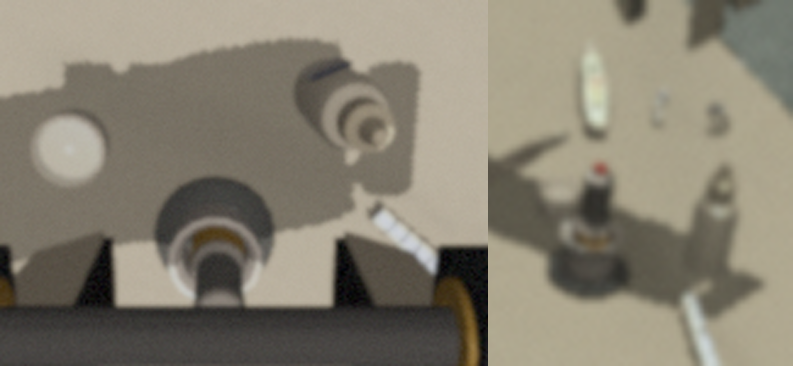

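The gauge stands upright in its stand, and the bottle and jar are in place. I'll measure the red tip in the side view numerically, before against after.

```bash
python3 - <<'E'
from h import *
for n in('side0','s6'):
    f=cv2.imread(f'pics/{n}.png').astype(float)[178:200,368:388]
    w=np.clip(f[:,:,2]-(f[:,:,0]+f[:,:,1])/2-40,0,None);y,x=np.mgrid[178:200,368:388]
    print(n,(w*x).sum()/w.sum(),(w*y).sum()/w.sum(),w.sum())
    print(f[2:16,9].astype(int).tolist());
E
```

```text
side0 377.03743315508024 186.81283422459893 93.5
[[101, 118, 125], [129, 152, 156], [138, 160, 168], [139, 163, 169], [138, 162, 170], [132, 155, 173], [114, 134, 179], [98, 111, 177], [114, 125, 166], [123, 134, 148], [90, 99, 103], [54, 60, 61], [46, 50, 51], [45, 50, 51]]
s6 377.55670103092785 186.340206185567 48.5
[[102, 120, 127], [131, 153, 160], [141, 165, 172], [142, 165, 173], [136, 159, 171], [117, 137, 165], [86, 100, 149], [86, 97, 137], [115, 128, 143], [125, 139, 145], [96, 106, 111], [61, 66, 69], [46, 51, 53], [44, 49, 51]]
```

>>> {"api": "step_arm", "payload": {
  "plan": [
    {"tx":0.4,"ty":-0.8,"tz":0.5,"ax":0,"ay":0,"az":0},
    {"tx":0.4,"ty":-0.8,"tz":0,"ax":0,"ay":0,"az":0},
    {"tx":0.4,"ty":-0.8,"tz":0,"ax":0,"ay":0,"az":0},
    {"tx":0.4,"ty":-0.8,"tz":0,"ax":0,"ay":0,"az":0},
    {"tx":0.4,"ty":-0.8,"tz":0,"ax":0,"ay":0,"az":0},
    {"tx":0.3,"ty":-0.5,"tz":0,"ax":0,"ay":0,"az":0},
    {"tx":0,"ty":0,"tz":0,"ax":0,"ay":0,"az":0}
  ]
}}

```text
clock: 31.12
ee_pos: [0.4885, 0.1961, 0.232]
tcp_rot: [[-0.438, 0.899, 0.016], [0.899, 0.438, 0.007], [-0.001, 0.018, -1.0]]
force: [0.3, -0.5, -0.2]
gripper_width: 0.603
```

```bash
python3 - <<'E'
from h import *
o=get_obs();print(o['clock'],o['ee_pos'],o['force'].round(1))
W=cam('wrist',o)
for h in (.041,.098,.101,.105,.11,.115,.12):print(h,proj(W,(.463,.242,h)).round(1))
f=save('wrist','w7.png')
g=f.astype(float);w=np.clip(g[:,:,0]-(g[:,:,1]+g[:,:,2])/2-60,0,None);w[:, :280]=0;w[:,380:]=0
y,x=np.mgrid[:400,:640];print((w*x).sum()/w.sum(),(w*y).sum()/w.sum(),(w>0).sum())
cv2.imwrite('pics/v7.png',cv2.resize(f[120:270,230:430],None,fx=4,fy=4,interpolation=cv2.INTER_CUBIC)[:,:,::-1])
E
```

```text
31.125 [0.48851567 0.19608879 0.23202145] [ 0.3 -0.5 -0.2]
0.041 [316.2 137.4]
0.098 [316.2 140.8]
0.101 [316.2 141. ]
0.105 [316.2 141.3]
0.11 [316.2 141.7]
0.115 [316.2 142.1]
0.12 [316.2 142.5]
317.7174515235457 141.9904432132964 65
```

View pics/v7.png

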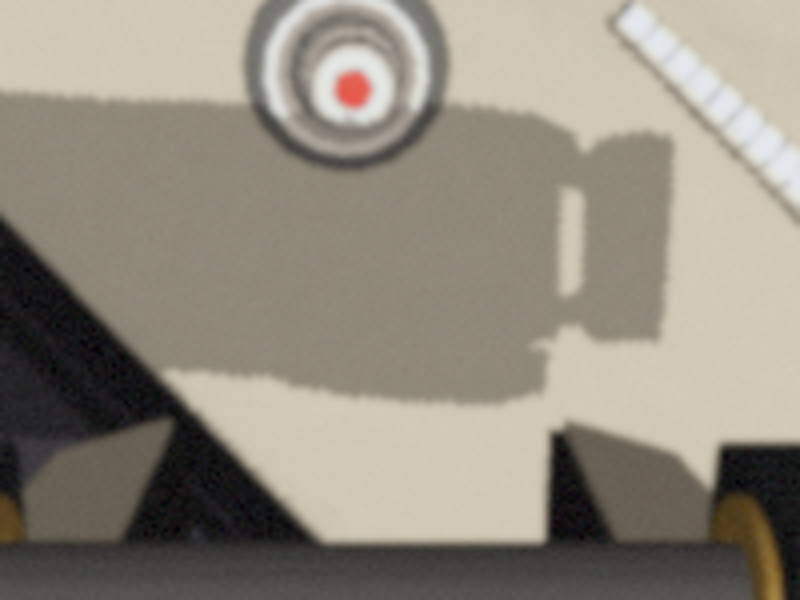

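The side view puts the tip about 0.5–0.7 px higher, which is only roughly 3 mm. That is too coarse to trust, so I'll take an oblique close view.

>>> {"api": "step_arm", "payload": {
  "plan": [
    {"tx":0.8,"ty":0.38,"tz":0,"ax":0,"ay":0,"az":0},
    {"tx":0.8,"ty":0.38,"tz":0,"ax":0,"ay":0,"az":0},
    {"tx":0.8,"ty":0.38,"tz":0,"ax":0,"ay":0,"az":0},
    {"tx":0.8,"ty":0.38,"tz":-0.3,"ax":0,"ay":0,"az":0},
    {"tx":0.8,"ty":0.38,"tz":-0.6,"ax":0,"ay":0,"az":0},
    {"tx":0.8,"ty":0.38,"tz":-0.6,"ax":0,"ay":0,"az":0},
    {"tx":0.8,"ty":0.38,"tz":-0.6,"ax":0,"ay":0,"az":0},
    {"tx":0.8,"ty":0.38,"tz":-0.6,"ax":0,"ay":0,"az":0},
    {"tx":0.8,"ty":0.38,"tz":-0.3,"ax":0,"ay":0,"az":0},
    {"tx":0.8,"ty":0.38,"tz":0,"ax":0,"ay":0,"az":0},
    {"tx":0,"ty":0,"tz":0,"ax":0,"ay":0,"az":0}
  ]
}}

```text
clock: 32.55
ee_pos: [0.6501, 0.283, 0.1648]
tcp_rot: [[-0.448, 0.894, 0.009], [0.894, 0.448, 0.009], [0.004, 0.012, -1.0]]
force: [-0.0, -0.1, -0.1]
gripper_width: 0.6
```

```bash
python3 - <<'E'
from h import *
o=get_obs();print(o['clock'],o['ee_pos'],o['tcp_rot'][:,2])
W=cam('wrist',o);f=save('wrist','w8.png')
for h in (.041,.098,.101,.105,.11,.115,.12):print(h,proj(W,(.463,.242,h)).round(1))
g=f.astype(float);w=np.clip(g[:,:,0]-(g[:,:,1]+g[:,:,2])/2-60,0,None);u,v=proj(W,(.463,.242,.105)).astype(int)
m=np.zeros_like(w);m[max(v-25,0):v+25,max(u-25,0):u+25]=1;w*=m
y,x=np.mgrid[:400,:640];print((w*x).sum()/w.sum(),(w*y).sum()/w.sum(),(w>0).sum())
cv2.imwrite('pics/v8.png',cv2.resize(f[max(v-45,0):v+45,max(u-60,0):u+60],None,fx=6,fy=6,interpolation=cv2.INTER_CUBIC)[:,:,::-1]);print(u,v)
E
```

```text
32.55 [0.65008708 0.28301301 0.16482375] [ 0.00920041  0.0091527  -0.99991579]
0.041 [121.6 148.3]
0.098 [ 68.9 155.4]
0.101 [ 65.3 155.9]
0.105 [ 60.4 156.5]
0.11 [ 53.9 157.4]
0.115 [ 47.1 158.3]
0.12 [ 40.  159.2]
63.52539921663151 157.1783669780054 146
60 156
```

View pics/v8.png

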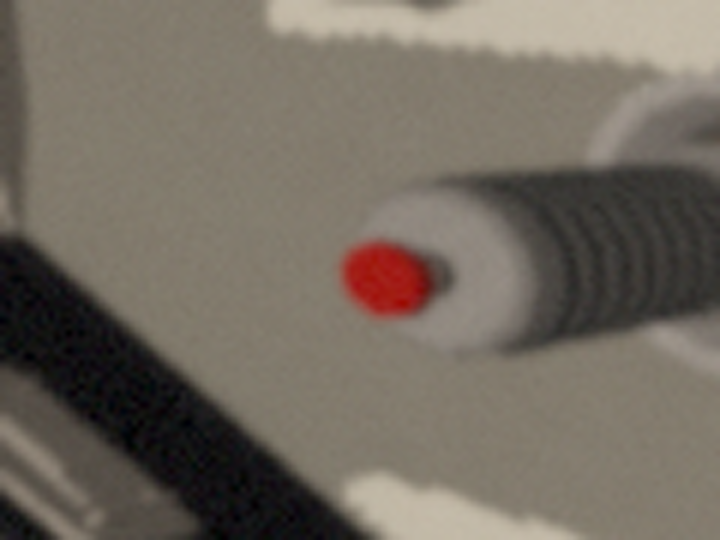

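The oblique view shows the red tip centred about 10.7 px beyond the barrel top, at about 1.27 px/mm. That is 8.4 mm above the barrel, so the rod is out about 5 mm. This agrees with the mouth height while pressing. The gauge is upright in the stand.

```bash
python3 -c "
from h import *
print(sign_off())"
```

```text
the job is handed in; nothing more can be done
None
```

The pressure check is done. I pressed the gauge on the seal, put it back upright and fully down in its stand with the rod still out, and handed the job in at about 32 s.

- **Pressing:** I held it for about 3 s, with the wrist force readings at about 9–12 N at the points I sampled. The gauge's weight adds about 1.2 N, so roughly 10.5–13 N on the seal. No reading came near 20 N, but I only sampled the force between calls. An earlier light touch on the seal (about 7 N) was lifted off and re-centred before the real press.
- **Side force:** there was a sideways force of about 3 N during the press, which shifting and levelling the gauge did not fully remove. The gauge did not slip in the grip.
- **Rod reading:** a close oblique view puts the rod about 5 mm out. That fits the 4–7 mm expected from the mouth height while pressing. The coarse side camera suggested only about 2–3 mm, and a rough look just after lifting suggested about 9–13 mm. I trust the oblique view most.
- **Back in the stand:** the gauge went down to the same height at which I first gripped it, within 0.3 mm. In that last view the gauge appeared about 5 px (some 4 mm) off the predicted spot, which I put down to calibration and play in the stand.
- **Surroundings:** the bottle and jar were in place in the last views. The cup and glasses case were not checked again after I left the reservoir, but nothing came near them. The gripper was clear of everything at hand-in.

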